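# Slide a tall crate home into the corner stop

## Task

Push the tall wooden crate across the bench into the L-shaped corner stop, so that its broad side stands flat against the long batten and its narrow end flat against the short one. It is heavy and top-heavy: push only on the thick plinth at its foot, so that it slides upright and does not tip; do not grip or lift it and do not touch the case above the plinth. Leave all the other things on the bench where they are.

Things in the scene. Friction and masses are not known exactly. Their poses are not given: they have to be found in the camera images.
- crate: tall loose crate, 0.9 kg, 150 mm high. Foot: wooden plinth 100 (x) x 136 (y) mm, upright sides from 4 to 50 mm above the bench, on a thin inset rubber sole (80 x 116 mm, friction about 0.75): 6 to 10 N pushed level up to 30 mm high slides it, above 45 mm may tip it, pressing down jams it. Origin: centre of its underside; broad sides face +x, -x, ends +y, -y. At the start turned at most 0.25 rad from the corner stop's axes and clear of the battens
- crate_case: upper part of the crate, fixed on the plinth, not to be touched: plywood case with corner battens, end cleats and a lid, at most 93 x 133 mm, so no further out than the plinth, from 50 to 150 mm above the bench. A gripper leaning away from the crate, tips foremost, keeps clear of it. Origin: centre of its underside, 50 mm above the crate's; same axes
- corner_stop: L of two light wooden battens 26 mm wide, 30 mm high, fixed to the bench. Origin: inner corner, at bench height. Long batten: inner face x = 0, from y = -0.026 to 0.300; short one: inner face y = 0, from x = 0 to -0.110. x points ahead and left of the robot, away from it. The crate comes to the x < 0, y > 0 side: home, its origin is at x = -0.050, y = 0.068 here, axes parallel
- stamp: bystander, to be left alone: wood-handled hand stamp standing upright behind the long batten, 26 x 50 x 74 mm high. Origin: centre of its underside
- masking_tape: bystander, to be left alone: roll of masking tape lying flat behind the long batten, 92 mm across, 25 mm high. Origin: centre of its underside
- blue_roll: bystander, to be left alone: loose dark blue roll lying on the bench off the open end of the long batten, about 108 x 21 x 15 mm. Origin: centre of its underside
- brown_twist: bystander, to be left alone: bare brown stick lying alongside the short batten, on its outer side, 96 x 20 x 18 mm. Origin: centre of its underside
Not all that is in view belongs to the job. Of the things that look like the crate, the larger one is meant.

How it is judged:
By the outcome, as a careful person would: the job done as asked, in the order asked, and still so for the second after the job is handed in, with the robot touching nothing.
It also fails if it takes over 64 s, if anything falls off the work surface, if the arm or the gripper's body presses on something with over 40 N, if the wrist force passes 120 N, or if a joint passes its speed limit or range.

## Robot

A 6-joint arm with a two-finger parallel gripper is mounted at the origin on the work surface; the furniture and walls round the work are solid. World frame = base frame: x ahead of the robot, y to its left, z up, the work surface at z = 0. Lengths are in m, angles in rad, forces in N, time in s.
With the tool pointing down it reaches from about 0.35 to 0.775 m from the base axis. Payload 5.5 kg.
Tool frame: the origin (TCP) lies at the very end of the fingers, on their centre line; the grasp point (between the pads) lies env.hold_point_z behind it (env.hold_point_z is the distance from the TCP to the grasp point, in m); z points along the fingers, y is the line along which they close (so a half turn about z gives the same grasp; the last joint's range is limited). The gripper opens to 85 mm and grips with 20 to 120 N. Pads are 22 mm wide; open, the fingers measure 114 mm over their backs; the gripper's body (76 mm by 85 mm) begins 54 mm behind the grasp point. The pads swing forward as they close: fully open they stand 13 mm farther back than shut.
Start: joints at [1.205, 0.313, 0.046, 1.304, 0, 1.431], TCP at [0.129, 0.56, 0.231] pointing down, gripper open.
Joint ranges: [-2.76, 2.76], [-0.86, 1.69], [-1.03, 1.26], [-2.2, 2.34], [-1.47, 1.5], [-3.14, 3.14]. Speed limits (rad/s): [2.57, 2.57, 3.14, 3.14, 3.14, 3.14].

## Interface

Orientations are given as a unit quaternion [w, x, y, z].
In Python, from workcell import env gives the robot as it stands.
- The arm moves only by the tool carry_out, never from a script. Its argument "steps" is a list of rows, each a list of 3 entries, a list of its own where there are three numbers: the turn, a rotation vector about the tool's x, y, z in degrees, then the shift along the tool's x, y, z in cm, then the closure in counts, from 0 (fully open) to 255 (shut). A call has exactly 8 rows; each row is the pose to reach, as a shift and turn from the pose commanded when the call began, along the tool's axes at that moment; what a row does not reach only later rows make up. A row lasts 1/8 s, in which the tool goes at most 62.5 mm and 10.7 degrees, less where a joint would pass 70% of its speed; a pose out of reach is approached as far as the arm can. A call with a gripper value outside its range is refused whole. The fingers move at their own pace and stop on an object; "force" is the grip in N (left out, the last holds). Time passes only in rows, so rows that repeat a pose let the fingers close, or fill a call up. It gives the time, the measured TCP pose, the force, the opening and the grip force at its end, in the units of the state.
- env.get_state(): the state, without advancing time (a new reading comes with each control period).
- env.read_camera(name): name is "scene" or "top" or "wrist"; returns (picture, depth): 420x560x3 uint8, red, green, blue; 420x560 float32, m along the optical axis (not along the pixel's ray), 0 where there is no reading.
- env.get_calibration(name): a dict with "fx", "fy", "cx", "cy" (pixels), "D" ([k1, k2, p1, p2, k3] as OpenCV has them; the pictures are not rectified), "origin" and "orientation" of the camera in the world. Camera axes: x right, y up, looking along -z (the intrinsics and any distortion apply to the point x, -y, -z); pixel columns grow to the right and rows downward; lengths in m; the calibration is good to about 2 mm. A picture is of the moment at which its call begins: read the wrist's pose just before it. get_calibration takes no time and is no camera call; for the wrist camera it gives the pose at the moment of the call.
- env.hand_in(): hands the job in; it is judged then, once.
The state is a dict: "clock": time; "joint_pos": joint angles; "qvel": joint speeds; "tau": joint torques, N m; "tcp_pos": TCP position; "orientation": TCP orientation; "wrist_force": force on the tool from outside, world axes, zero at the start; "ft_torque": the same for the moment, N m; "finger_gap": finger opening in m; "grip_force": force on a finger pad.
Only numpy, scipy, OpenCV 4.12 (cv2) and the standard library are available. Lean on these libraries where they do the work, as an engineer would, in place of code of your own. Each camera call takes 0.05 s, during which the arm holds its last target. There are 200 camera calls.

## Working session

There is one attempt and no reset: what is moved stays moved. The work goes in short steps, Python scripts to look and compute and a tool call to move; the robot and the scene stay as the last step left them, time stands still between calls to the robot, and variables do not carry over. Pictures are saved under pics/ and viewed, at most 10 in all, crops included, and the job is handed in when it is done.

Besides the shell and the picture viewer there is one more tool, called after "Emit:" by a JSON object that holds its "fn" and its "kwargs". carry_out: Moves the arm, as the interface text tells. Its arguments: {"type":"object","properties":{"steps":{"type":"array","items":{"type":"array"}},"force":{"type":"number"}},"required":["steps"]}

```bash
ls; mkdir -p pics
cat > h.py <<'E'
import numpy as np, cv2
from scipy.spatial.transform import Rotation as R
from workcell import env
def q2R(q): return R.from_quat([q[1],q[2],q[3],q[0]])
def cal(n):
    c=env.get_calibration(n); K=np.array([[c['fx'],0,c['cx']],[0,c['fy'],c['cy']],[0,0,1.]]); return K,np.array(c['D'],float),np.array(c['origin']),q2R(c['orientation']).as_matrix()
F=np.diag([1,-1,-1.])
def rays(uv,C):
    K,D,o,Rm=C; p=cv2.undistortPoints(np.array(uv,float).reshape(-1,1,2),K,D).reshape(-1,2)
    return np.c_[p,np.ones(len(p))]@F@Rm.T
def plane(uv,z,C):
    r=rays(uv,C); o=C[2]; return o+r*((z-o[2])/r[:,2])[:,None]
def cloud(dep,C):
    h,w=dep.shape; v,u=np.mgrid[:h,:w]; r=rays(np.stack([u,v],-1).reshape(-1,2),C)
    return (C[2]+r*dep.reshape(-1,1)).reshape(h,w,3)
def proj(P,C):
    K,D,o,Rm=C; X=(np.array(P,float)-o)@Rm@F; return cv2.projectPoints(X.reshape(-1,1,3),np.zeros(3),np.zeros(3),K,D)[0].reshape(-1,2)
def save(n,im): cv2.imwrite('pics/'+n,im[:,:,::-1])
E
python3 - <<'E'
from h import *
for n in ['top','scene']:
    im,d=env.read_camera(n); save(n+'0.png',im); np.save('pics/'+n+'0.npy',d); print(n,env.get_calibration(n))
print(env.get_state(), env.hold_point_z)
E
```

```text
pics
top {'fx': 516.9639950218901, 'fy': 516.9639950218901, 'cx': 271.56709383465295, 'cy': 218.83656425805177, 'D': array([-0.13466608,  0.        ,  0.        ,  0.        ,  0.        ]), 'origin': array([0.41727217, 0.35843392, 1.15924076]), 'orientation': array([-0.70606473, -0.03436963,  0.01849155,  0.70707099])}
scene {'fx': 518.7662322940523, 'fy': 518.7662322940523, 'cx': 281.36507979592903, 'cy': 208.92298965057188, 'D': array([0.05912206, 0.        , 0.        , 0.        , 0.        ]), 'origin': array([ 0.17233704, -0.24686421,  0.84013344]), 'orientation': array([ 0.90889955,  0.34598691, -0.08951751, -0.2148983 ])}
{'clock': 0.1, 'joint_pos': array([ 1.20543455e+00,  3.13925226e-01,  4.51146304e-02,  1.30358705e+00,
       -8.63813412e-06,  1.43120372e+00]), 'qvel': array([-8.42974685e-04, -1.39290691e-03,  6.04087502e-04,  8.22686275e-05,
       -1.93429489e-04,  1.14924678e-03]), 'tau': array([ 3.69284389e-03, -4.81723452e+01,  2.99244905e+01,  1.26928373e-02,
       -6.69669112e-05, -8.53597385e-06]), 'tcp_pos': array([0.12856667, 0.55999199, 0.23050709]), 'orientation': array([-1.95824799e-04,  1.12644951e-01,  9.93634980e-01, -7.76352796e-04]), 'wrist_force': array([-0.49663692, -0.44369823,  0.13894929]), 'ft_torque': array([ 0.00482169,  0.02682089, -0.00500066]), 'grip_force': 0.0, 'finger_gap': 0.08529912945090744} 0.0187
```

View pics/top0.png

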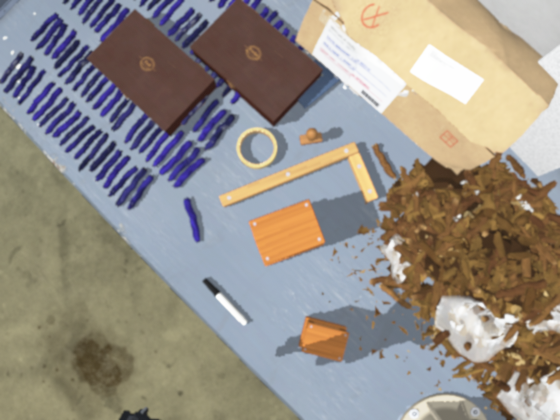

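View pics/scene0.png

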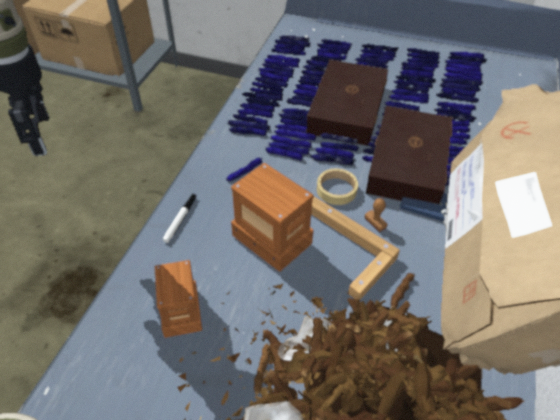

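The top view shows the large crate's lid around (287,232). The L-stop has its corner near (356,150): its long batten runs left to (222,200) and its short one down to (374,198). The decoy crate is at (325,338). The scene view agrees, with the crate at (272,215). Next I'll measure the poses.

Run:
```python
from h import *
im=cv2.imread('pics/top0.png')[:,:,::-1]; d=np.load('pics/top0.npy'); C=cal('top'); P=cloud(d,C)
hsv=cv2.cvtColor(np.ascontiguousarray(im),cv2.COLOR_RGB2HSV)
print(hsv[232,287],hsv[176,290],hsv[175,365],hsv[338,325],P[232,287],P[176,290],P[338,325])
S=(hsv[...,1]>100)&(hsv[...,2]>130)
def rect(mask,win,z,name):
    m=np.zeros(mask.shape,np.uint8); r0,r1,c0,c1=win; m[r0:r1,c0:c1]=mask[r0:r1,c0:c1]*255
    m=cv2.morphologyEx(m,cv2.MORPH_OPEN,np.ones((3,3)))
    c=max(cv2.findContours(m,cv2.RETR_EXTERNAL,cv2.CHAIN_APPROX_NONE)[0],key=cv2.contourArea)
    w=plane(c[:,0],z,C)[:,:2]; r=cv2.minAreaRect((w*1000).astype(np.float32)); b=cv2.boxPoints(r)
    print(name,r,'\n',b, 'cloudz',np.median(P[m>0][:,2])); return m,w
h=P[...,2]
rect(S&(h>0.13),(185,280,235,340),0.150,'lid')
bm,w=rect(S&(h>0.015)&(h<.045)&(hsv[...,0]<25),(130,215,210,385),0.030,'stop')
hull=cv2.convexHull((w*1000).astype(np.float32)); tri=cv2.approxPolyDP((w*1000).astype(np.float32).reshape(-1,1,2),6,True); print('stop poly',tri[:,0].round(1))
print('scene things', P[305,225],P[220,192])
```

```text
[ 15 165 237] [ 20 109 241] [ 23 104 250] [ 14 170 224] [0.46710948 0.3509441  0.14885156] [0.5972361  0.34301266 0.02565208] [0.25342061 0.27367715 0.09979182]
lid ((468.2361145019531, 352.0467834472656), (89.97959899902344, 127.07672882080078), 20.295177459716797) 
 [[404.00067 396.03555]
 [448.07806 276.848  ]
 [532.47156 308.058  ]
 [488.39417 427.24557]] cloudz 0.1492839850399541
stop ((563.216552734375, 329.33062744140625), (107.36751556396484, 321.93389892578125), 21.65692138671875) 
 [[453.9178  459.12308]
 [572.72687 159.9144 ]
 [672.5153  199.53818]
 [553.70624 498.74686]] cloudz 0.028982697952811165
stop poly [[576.2 162.3]
 [614.2 177.1]
 [609.7 192.7]
 [616.4 199.3]
 [636.6 185.6]
 [665.9 198.4]
 [668.2 209.5]
 [645.6 216.5]
 [659.1 227.4]
 [614.4 345.2]
 [594.3 345.3]
 [607.8 360.7]
 [561.5 475.5]
 [541.5 475.4]
 [552.6 486.5]
 [546.  495.3]
 [532.7 488.6]
 [638.8 221.1]
 [636.6 212.2]
 [569.6 186.7]]
scene things [0.31257318 0.48697494 0.01589649] [0.50118098 0.56285433 0.01009189]
```

Run:
```python
from h import *
im=cv2.imread('pics/top0.png')[:,:,::-1]; d=np.load('pics/top0.npy'); C=cal('top')
print(plane([[374,200],[356,146]],.03,C).round(3))
th=np.deg2rad(21.5); ex=np.array([np.cos(th),np.sin(th)]); ey=np.array([-ex[1],ex[0]]); o=np.array([.640,.216])
def outline(img,C,o,th,z):
    ex=np.array([np.cos(th),np.sin(th)]); ey=np.array([-ex[1],ex[0]])
    L=[(0,0),(0,.3),(.026,.3),(.026,-.026),(-.11,-.026),(-.11,0),(0,0)]
    p=proj([[*(o+a*ex+b*ey),z] for a,b in L],C); return p
v=im.copy(); v=cv2.resize(v[130:290,205:405],None,fx=4,fy=4,interpolation=cv2.INTER_CUBIC)[:600]
p=(outline(v,C,o,th,.03)-[205,130])*4+1.5
cv2.polylines(v,[p.round().astype(np.int32)],True,(255,0,0),1)
save('crop1.png',v)
```

```text
[[0.543 0.158 0.03 ]
 [0.664 0.196 0.03 ]]
```

View pics/crop1.png

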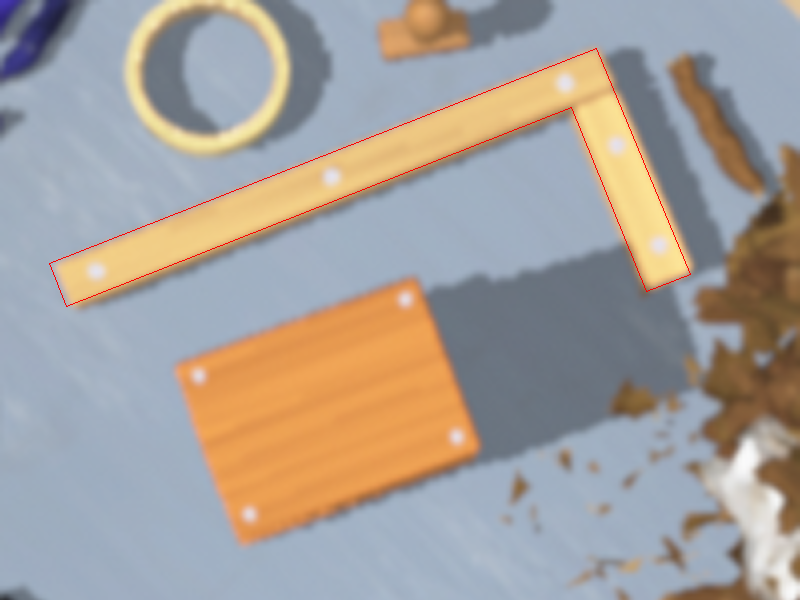

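Holding the stop outline over the picture fits: corner at (0.640, 0.216), yaw 21.5°. In stop axes the crate is at about (-0.110, 0.190), with a yaw difference of about 1°. I'll push -y first, which keeps the gripper clear of the decoy, then +x, then give a final nudge.

```bash
cat > mv.py <<'E'
from h import *
TH=np.deg2rad(21.5); ex=np.array([np.cos(TH),np.sin(TH),0]); ey=np.array([-np.sin(TH),np.cos(TH),0]); O=np.array([.640,.216,0]); zz=np.array([0,0,1.])
def tgt(x,y,z,d,a):
    a=np.deg2rad(a); f,ty={'y':(-ey,ex),'x':(ex,ey)}[d]
    tz=np.sin(a)*f-np.cos(a)*zz; Rm=np.c_[np.cross(ty,tz),ty,tz]; return O+x*ex+y*ey+z*zz,Rm
def show(*a):
    s=env.get_state(); p,Rm=tgt(*a); Rc=q2R(s['orientation']).as_matrix()
    print(a,'turn',np.rad2deg(R.from_matrix(Rc.T@Rm).as_rotvec()).round(1),'shift',(Rc.T@(p-s['tcp_pos'])*100).round(2))
def where():
    s=env.get_state(); d=s['tcp_pos']-O; Rc=q2R(s['orientation']).as_matrix(); f=s['wrist_force']
    print('t',round(s['clock'],2),'stop xyz mm',(np.array([d@ex,d@ey,d[2]])*1000).round(1),'toolz',np.array([Rc[:,2]@ex,Rc[:,2]@ey,Rc[2,2]]).round(3),'tooly',np.array([Rc[:,1]@ex,Rc[:,1]@ey,Rc[2,1]]).round(3),'F',np.array([f@ex,f@ey,f[2]]).round(2),'gap',s['finger_gap'],'q',s['joint_pos'].round(2))
E
python3 -c "
from mv import *
show(-.11,.31,.2,'y',38); show(-.11,.30,.012,'y',38)
d=np.array([.468,.352,0])-O; print(d@ex,d@ey)"
```

```text
(-0.11, 0.31, 0.2, 'y', 38) turn [ 18.3 -34.9  53.5] shift [-30.94  -2.73   3.05]
(-0.11, 0.3, 0.012, 'y', 38) turn [ 18.3 -34.9  53.5] shift [-31.51  -3.52  21.85]
-0.11018765485840379 0.18957500024213447
```

Emit:
{"fn": "carry_out", "kwargs": {"steps": [[[2.3, -4.4, 6.7], [-4, -0.3, 0.4], 110], [[4.6, -8.7, 13.4], [-8, -0.7, 0.8], 110], [[6.9, -13.1, 20], [-12, -1, 1.2], 110], [[9.2, -17.5, 26.8], [-16, -1.4, 1.5], 110], [[11.5, -21.8, 33.5], [-20, -1.7, 1.9], 110], [[13.7, -26.2, 40], [-24, -2.1, 2.3], 110], [[16, -30.5, 46.8], [-28, -2.4, 2.7], 110], [[18.3, -34.9, 53.5], [-30.9, -2.7, 3], 110]]}}

```text
clock: 1.1
tcp_pos: [0.4252, 0.4642, 0.2008]
orientation: [0.27, 0.534, 0.78, -0.183]
wrist_force: [0.3, 0.4, -0.5]
finger_gap: 0.0484
grip_force: 0.0
```

```bash
python3 -c "
from mv import *
where(); show(-.11,.31,.03,'y',38); show(-.11,.30,.012,'y',38)"
```

```text
t 1.1 stop xyz mm [-108.9  309.7  200.8] toolz [-0.001 -0.617 -0.787] tooly [ 1.    -0.005  0.003] F [ 0.38  0.29 -0.46] gap 0.04843566222277581 q [ 0.95  0.79  0.58  1.76 -0.54  2.26]
(-0.11, 0.31, 0.03, 'y', 38) turn [-0.   0.1 -0.3] shift [10.55 -0.16 13.43]
(-0.11, 0.3, 0.012, 'y', 38) turn [-0.   0.1 -0.3] shift [10.88 -0.16 15.46]
```

Emit:
{"fn": "carry_out", "kwargs": {"steps": [[[0, 0, 0], [1.8, 0, 2.6], 110], [[0, 0, 0], [3.6, 0, 5.1], 110], [[0, 0, 0], [5.4, 0, 7.7], 110], [[0, 0, 0], [7.2, 0, 10.2], 110], [[0, 0, 0], [9, 0, 12.6], 110], [[0, 0, 0], [10.4, 0, 14.6], 110], [[0, 0, 0], [10.9, -0.1, 15.4], 110], [[0, 0, 0], [10.9, -0.1, 15.4], 110]]}}

```text
clock: 2.1
tcp_pos: [0.426, 0.4561, 0.0123]
orientation: [0.269, 0.532, 0.782, -0.183]
wrist_force: [-0.7, -1.0, -0.9]
finger_gap: 0.0485
grip_force: 0.0
```

```bash
python3 -c "
from mv import *
where(); im,d=env.read_camera('scene'); 
save('s1.png',cv2.resize(im[100:340,130:450],None,fx=2.4,fy=2.4,interpolation=cv2.INTER_CUBIC))
show(-.11,.28,.012,'y',38);show(-.11,.26,.012,'y',38)"
```

```text
t 2.1 stop xyz mm [-111.1  301.8   12.3] toolz [-0.    -0.615 -0.788] tooly [ 1. -0.  0.] F [-0.99 -0.69 -0.93] gap 0.048469610902026825 q [ 0.94  0.89  0.3   1.38 -0.55  2.25]
(-0.11, 0.28, 0.012, 'y', 38) turn [ 0.1 -0.1 -0.1] shift [-1.68  0.05  1.46]
(-0.11, 0.26, 0.012, 'y', 38) turn [ 0.1 -0.1 -0.1] shift [-3.25  0.05  2.69]
```

View pics/s1.png

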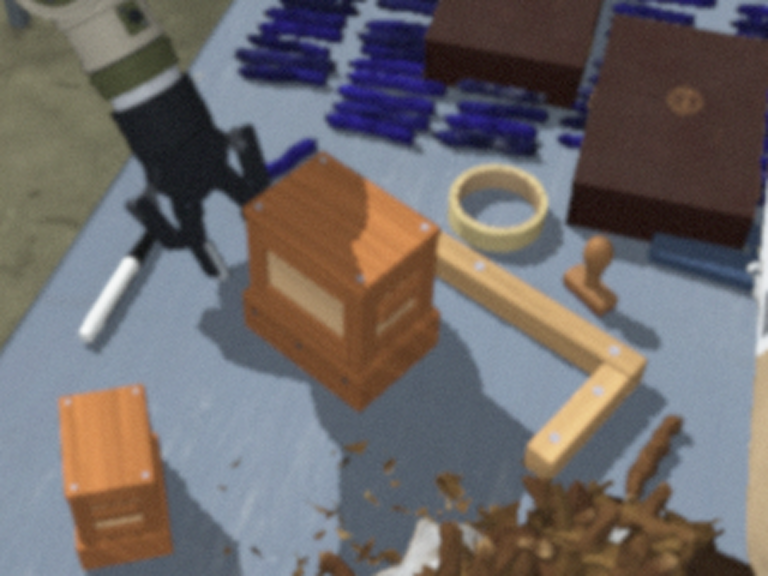

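The scene view shows the fingers behind the crate's +y end near (210,265), leaning away and clear. I'll approach slowly.

Emit:
{"fn": "carry_out", "kwargs": {"steps": [[[0, 0, 0], [-0.7, 0, 0.55], 110], [[0, 0, 0], [-1.4, 0, 1.1], 110], [[0, 0, 0], [-2.1, 0, 1.65], 110], [[0, 0, 0], [-2.5, 0, 1.95], 110], [[0, 0, 0], [-2.8, 0, 2.2], 110], [[0, 0, 0], [-3.1, 0, 2.4], 110], [[0, 0, 0], [-3.4, 0, 2.65], 110], [[0, 0, 0], [-3.7, 0, 2.9], 110]]}}

```text
clock: 3.15
tcp_pos: [0.443, 0.415, 0.0129]
orientation: [0.268, 0.533, 0.782, -0.181]
wrist_force: [-3.7, 7.2, 3.4]
finger_gap: 0.049
grip_force: 4.2
```

```bash
python3 -c "
from mv import *
where()"
```

```text
t 3.15 stop xyz mm [-110.4  257.3   12.9] toolz [ 0.002 -0.611 -0.791] tooly [1.    0.001 0.003] F [-0.85  8.07  3.41] gap 0.04898256597600566 q [ 0.89  0.82  0.17  1.28 -0.56  2.19]
```

Emit:
{"fn": "carry_out", "kwargs": {"steps": [[[0, 0, 0], [-0.3, 0, 0.25], 110], [[0, 0, 0], [-0.7, 0, 0.55], 110], [[0, 0, 0], [-1.1, 0, 0.85], 110], [[0, 0, 0], [-1.5, 0, 1.17], 110], [[0, 0, 0], [-1.9, 0, 1.48], 110], [[0, 0, 0], [-2.3, 0, 1.8], 110], [[0, 0, 0], [-2.7, 0, 2.1], 110], [[0, 0, 0], [-3.1, 0, 2.42], 110]]}}

```text
clock: 4.15
tcp_pos: [0.4579, 0.3786, 0.0128]
orientation: [0.268, 0.533, 0.782, -0.18]
wrist_force: [-3.1, 7.3, 1.5]
finger_gap: 0.0486
grip_force: 3.9
```

```bash
cat > crate.py <<'E'
from mv import *
# lid centre and yaw in stop axes, from the top camera (lid top at z=.150)
def crate(keep=None):
    im,d=env.read_camera('top'); C=cal('top'); h=cloud(d,C)[...,2]; hsv=cv2.cvtColor(im,cv2.COLOR_RGB2HSV)
    if keep: save(keep,im)
    m=((hsv[...,0]<22)&(hsv[...,1]>110)&(hsv[...,2]>60)&(h>.138)&(h<.16)).astype(np.uint8); m[:,:200]=0; m[300:]=0; m[:110]=0
    m=cv2.morphologyEx(m,cv2.MORPH_OPEN,np.ones((3,3)))
    c=max(cv2.findContours(m,cv2.RETR_EXTERNAL,cv2.CHAIN_APPROX_NONE)[0],key=cv2.contourArea)[:,0]
    w=plane(c,.15,C)-O; w=np.c_[w@ex,w@ey]*1000; r=cv2.minAreaRect(w.astype(np.float32)); b=cv2.boxPoints(r)
    print('lid centre',np.round(r[0],1),'size',np.round(r[1],1),'ang',round(r[2],2))
where(); crate()
E
python3 crate.py
```

```text
t 4.15 stop xyz mm [-109.8  218.    12.8] toolz [ 0.003 -0.612 -0.791] tooly [1.    0.001 0.004] F [-0.24  7.93  1.51] gap 0.04863984383808486 q [ 0.83  0.78  0.08  1.2  -0.58  2.13]
lid centre [-108.2  144.8] size [ 89.5 126.9] ang 0.09
```

Emit:
{"fn": "carry_out", "kwargs": {"steps": [[[0, 0, 0], [-0.3, 0, 0.25], 110], [[0, 0, 0], [-0.7, 0, 0.55], 110], [[0, 0, 0], [-1.1, 0, 0.85], 110], [[0, 0, 0], [-1.5, 0, 1.17], 110], [[0, 0, 0], [-1.9, 0, 1.48], 110], [[0, 0, 0], [-2.3, 0, 1.8], 110], [[0, 0, 0], [-2.7, 0, 2.1], 110], [[0, 0, 0], [-3.1, 0, 2.42], 110]]}}

```text
clock: 5.2
tcp_pos: [0.4724, 0.342, 0.0128]
orientation: [0.268, 0.533, 0.782, -0.18]
wrist_force: [-4.0, 8.7, 2.1]
finger_gap: 0.0482
grip_force: 4.0
```

```bash
python3 crate.py
```

```text
t 5.2 stop xyz mm [-109.7  178.6   12.8] toolz [ 0.004 -0.612 -0.791] tooly [1.    0.001 0.004] F [-0.57  9.53  2.11] gap 0.048215672616315236 q [ 0.78  0.73 -0.    1.13 -0.6   2.07]
lid centre [-108.2  105.7] size [ 89.3 126.6] ang 0.06
```

Emit:
{"fn": "carry_out", "kwargs": {"steps": [[[0, 0, 0], [-0.3, 0, 0.25], 110], [[0, 0, 0], [-0.7, 0, 0.55], 110], [[0, 0, 0], [-1.1, 0, 0.85], 110], [[0, 0, 0], [-1.5, 0, 1.17], 110], [[0, 0, 0], [-1.9, 0, 1.48], 110], [[0, 0, 0], [-2.2, 0, 1.72], 110], [[0, 0, 0], [-2.4, 0, 1.88], 110], [[0, 0, 0], [-2.4, 0, 1.88], 110]]}}

```text
clock: 6.25
tcp_pos: [0.4837, 0.3132, 0.0128]
orientation: [0.268, 0.533, 0.782, -0.181]
wrist_force: [-1.9, 5.9, 1.2]
finger_gap: 0.0488
grip_force: 3.1
```

```bash
python3 crate.py; python3 -c "
from mv import *
show(-.13,.20,.02,'y',38); show(-.17,.22,.2,'y',38);show(-.23,.12,.2,'x',35)"
```

```text
t 6.25 stop xyz mm [-109.7  147.7   12.8] toolz [ 0.003 -0.612 -0.791] tooly [1.    0.001 0.004] F [0.37 6.16 1.22] gap 0.04882746529559981 q [ 0.74  0.7  -0.06  1.07 -0.61  2.01]
lid centre [-108.2   74.2] size [ 89.5 128.6] ang 0.04
(-0.13, 0.2, 0.02, 'y', 38) turn [ 0.2 -0.2 -0.1] shift [ 3.69 -2.02 -3.77]
(-0.17, 0.22, 0.2, 'y', 38) turn [ 0.2 -0.2 -0.1] shift [ -5.76  -5.95 -19.24]
(-0.23, 0.12, 0.2, 'x', 35) turn [-53.2   2.3 -72.5] shift [-13.67 -11.96 -13.14]
```

Emit:
{"fn": "carry_out", "kwargs": {"steps": [[[0, 0, 0], [1, 0, -0.8], 110], [[0, 0, 0], [2.2, 0, -1.8], 110], [[0, 0, 0], [3.9, 0, -3.2], 110], [[0, 0, 0], [4.5, -0.5, -5.5], 110], [[0, 0, 0], [2.5, -1.5, -9.5], 110], [[0, 0, 0], [0, -3, -13.5], 110], [[0, 0, 0], [-3, -4.5, -17], 110], [[0, 0, 0], [-5.8, -6, -19.2], 110]]}}

```text
clock: 7.3
tcp_pos: [0.4003, 0.3576, 0.2015]
orientation: [0.269, 0.532, 0.782, -0.181]
wrist_force: [0.6, 0.5, 0.3]
finger_gap: 0.0485
grip_force: 0.0
```

```bash
python3 -c "
from mv import *
where(); show(-.23,.075,.22,'x',35)"
```

```text
t 7.3 stop xyz mm [-171.1  219.6  201.5] toolz [ 0.003 -0.614 -0.789] tooly [1.    0.001 0.003] F [0.69 0.24 0.35] gap 0.04845859113085084 q [ 0.88  0.55  0.15  1.53 -0.57  2.18]
(-0.23, 0.075, 0.22, 'x', 35) turn [-53.3   2.4 -72.4] shift [-12.55  -5.9    7.4 ]
```

Emit:
{"fn": "carry_out", "kwargs": {"steps": [[[-5.9, 0.3, -8], [-1.4, -0.7, 0.8], 110], [[-11.8, 0.5, -16], [-2.8, -1.3, 1.6], 110], [[-17.7, 0.8, -24], [-4.2, -2, 2.5], 110], [[-23.6, 1.1, -32], [-5.6, -2.6, 3.3], 110], [[-29.5, 1.3, -40], [-7, -3.3, 4.1], 110], [[-35.4, 1.6, -48], [-8.4, -3.9, 4.9], 110], [[-41.3, 1.9, -56.2], [-9.8, -4.6, 5.8], 110], [[-47.2, 2.1, -64.2], [-11.2, -5.2, 6.6], 110]]}}

```text
clock: 8.3
tcp_pos: [0.3986, 0.218, 0.2165]
orientation: [0.302, -0.097, 0.948, 0.028]
wrist_force: [0.1, -0.1, -0.1]
finger_gap: 0.0487
grip_force: 0.0
```

```bash
python3 -c "
from mv import *
where(); show(-.21,.074,.12,'x',35);show(-.20,.074,.012,'x',35)"
```

```text
t 8.3 stop xyz mm [-223.9   90.3  216.5] toolz [ 0.568 -0.103 -0.817] tooly [ 0.171  0.985 -0.006] F [ 0.03 -0.15 -0.06] gap 0.04865356127395183 q [ 0.4  -0.37 -0.85  0.49 -0.12  0.16]
(-0.21, 0.074, 0.12, 'x', 35) turn [-5.9  0.2 -7.9] shift [ 4.23 -1.31  8.84]
(-0.2, 0.074, 0.012, 'x', 35) turn [-5.9  0.2 -7.9] shift [ 9.66 -1.08 18.22]
```

Emit:
{"fn": "carry_out", "kwargs": {"steps": [[[-5.9, 0.2, -7.9], [1, -0.9, 2], 110], [[-5.9, 0.2, -7.9], [2.5, -1.3, 5], 110], [[-5.9, 0.2, -7.9], [4.2, -1.3, 8.8], 110], [[-5.9, 0.2, -7.9], [6, -1.2, 12], 110], [[-5.9, 0.2, -7.9], [7.8, -1.2, 15], 110], [[-5.9, 0.2, -7.9], [9, -1.1, 17], 110], [[-5.9, 0.2, -7.9], [9.6, -1.1, 18.2], 110], [[-5.9, 0.2, -7.9], [9.6, -1.1, 18.2], 110]]}}

```text
clock: 9.3
tcp_pos: [0.4597, 0.2286, 0.0339]
orientation: [0.268, -0.176, 0.946, 0.049]
wrist_force: [-2.4, -0.3, -0.5]
finger_gap: 0.0483
grip_force: 1.2
```

```bash
python3 -c "
from mv import *
where(); show(-.16,.074,.012,'x',35);show(-.14,.074,.012,'x',35)
im,d=env.read_camera('scene'); save('s2.png',im)"
```

```text
t 9.3 stop xyz mm [-163.1   77.8   33.9] toolz [ 0.525 -0.006 -0.851] tooly [ 0.009  1.    -0.002] F [-2.35  0.64 -0.52] gap 0.04833877818114253 q [ 0.28  0.08 -1.03 -0.09  0.04 -0.08]
(-0.16, 0.074, 0.012, 'x', 35) turn [-0.4 -3.3 -0.4] shift [ 0.88 -0.37  2.03]
(-0.14, 0.074, 0.012, 'x', 35) turn [-0.4 -3.3 -0.4] shift [-0.82 -0.35  3.08]
```

View pics/s2.png

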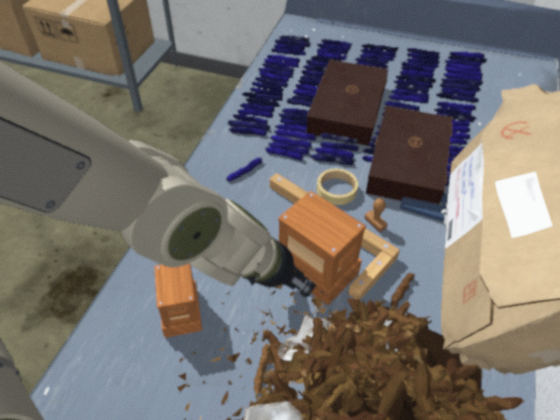

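The scene view shows the tool at the crate's broad side near (300,285). It stopped at joint 3's limit, with the tips still too high (z = 34 mm). The decoy at (178,300) is untouched. I'll fit the arm's planar geometry from the logged states and choose a reachable lean.

```bash
cat > kin.py <<'E'
from mv import *
from scipy.optimize import lsq_linear, least_squares
s=env.get_state()
# (tcp, toolz, q) in world
def w(st): return O+st[0]/1000*ex+st[1]/1000*ey+st[2]/1000*zz
def wz(v): return v[0]*ex+v[1]*ey+v[2]*zz
D=[([.12857,.56,.2305],[0,0,-1],[1.2054,.3139,.0451,1.3036]),
(w([-108.9,309.7,200.8]),wz([-.001,-.617,-.787]),[.95,.79,.58,1.76]),(w([-111.1,301.8,12.3]),wz([0,-.615,-.788]),[.94,.89,.30,1.38]),
(w([-110.4,257.3,12.9]),wz([.002,-.611,-.791]),[.89,.82,.17,1.28]),(w([-109.7,147.7,12.8]),wz([.003,-.612,-.791]),[.74,.70,-.06,1.07]),
(w([-171.1,219.6,201.5]),wz([.003,-.614,-.789]),[.88,.55,.15,1.53]),(w([-223.9,90.3,216.5]),wz([.568,-.103,-.817]),[.4,-.37,-.85,.49]),
(s['tcp_pos'],q2R(s['orientation']).as_matrix()[:,2],s['joint_pos'][:4])]
A=[];B=[]
for p,tz,q in D:
    c,sn=np.cos,np.sin; j1,j2,ph,ps=q[0],q[1],q[1]-q[2],q[1]-q[2]+q[3]
    er=np.array([c(j1),sn(j1)]); p=np.array(p); tz=np.array(tz)
    A+= [[sn(j2),c(j2),sn(ph),c(ph),c(ps),tz[:2]@er,0],[c(j2),-sn(j2),c(ph),-sn(ph),-sn(ps),tz[2],1]]; B+=[p[:2]@er,p[2]]
r=lsq_linear(A,B,bounds=([-.6]*5+[.05,0],[.6]*5+[.4,.5])); X=r.x
if __name__=='__main__':
    print('a a2 b b2 D L h',X.round(3),'rms mm',1000*np.sqrt(np.mean((np.array(A)@X-B)**2)))
    for al in (15,20,25,30,35):
      for x,z in ((-.175,.012),(-.165,.012),(-.165,.020),(-.145,.012),(-.11,.012)):
        p,Rm=tgt(x,.074,z,'x',al); j1=np.arctan2(p[1],p[0]); er=np.array([np.cos(j1),np.sin(j1)]); tz=Rm[:,2]
        ps=np.arctan2(-tz[2],tz[:2]@er)
        def f(v): 
            j2,j3=v; ph=j2-j3; c,sn=np.cos,np.sin
            return [X@[sn(j2),c(j2),sn(ph),c(ph),c(ps),tz[:2]@er,0]-np.hypot(*p[:2]),X@[c(j2),-sn(j2),c(ph),-sn(ph),-sn(ps),tz[2],1]-p[2]]
        sol=least_squares(f,[.1,-1]); print(al,x,z,'j2 j3 j4',np.r_[sol.x,ps-sol.x[0]+sol.x[1]].round(2),'err',round(np.abs(sol.fun).max(),4))
E
python3 kin.py
```

```text
a a2 b b2 D L h [ 0.521 -0.001  0.056  0.411  0.15   0.294  0.235] rms mm 1.145596746200864
15 -0.175 0.012 j2 j3 j4 [ 0.21 -0.75  0.35] err 0.0
15 -0.165 0.012 j2 j3 j4 [ 0.22 -0.73  0.36] err 0.0
15 -0.165 0.02 j2 j3 j4 [ 0.21 -0.72  0.38] err 0.0
15 -0.145 0.012 j2 j3 j4 [ 0.25 -0.69  0.37] err 0.0
15 -0.11 0.012 j2 j3 j4 [ 0.31 -0.6   0.4 ] err 0.0
20 -0.175 0.012 j2 j3 j4 [ 0.17 -0.85  0.21] err 0.0
20 -0.165 0.012 j2 j3 j4 [ 0.18 -0.82  0.21] err 0.0
20 -0.165 0.02 j2 j3 j4 [ 0.17 -0.81  0.24] err 0.0
20 -0.145 0.012 j2 j3 j4 [ 0.22 -0.78  0.23] err 0.0
20 -0.11 0.012 j2 j3 j4 [ 0.27 -0.7   0.25] err 0.0
25 -0.175 0.012 j2 j3 j4 [ 0.14 -0.94  0.05] err 0.0
25 -0.165 0.012 j2 j3 j4 [ 0.16 -0.92  0.06] err 0.0
25 -0.165 0.02 j2 j3 j4 [ 0.14 -0.91  0.09] err 0.0
25 -0.145 0.012 j2 j3 j4 [ 0.19 -0.88  0.07] err 0.0
25 -0.11 0.012 j2 j3 j4 [ 0.24 -0.8   0.09] err 0.0
30 -0.175 0.012 j2 j3 j4 [ 0.13 -1.03 -0.11] err 0.0
30 -0.165 0.012 j2 j3 j4 [ 0.15 -1.01 -0.11] err 0.0
30 -0.165 0.02 j2 j3 j4 [ 0.13 -1.   -0.08] err 0.0
30 -0.145 0.012 j2 j3 j4 [ 0.18 -0.97 -0.1 ] err 0.0
30 -0.11 0.012 j2 j3 j4 [ 0.23 -0.89 -0.07] err 0.0
35 -0.175 0.012 j2 j3 j4 [ 0.14 -1.13 -0.3 ] err 0.0
35 -0.165 0.012 j2 j3 j4 [ 0.15 -1.11 -0.3 ] err 0.0
35 -0.165 0.02 j2 j3 j4 [ 0.13 -1.1  -0.26] err 0.0
35 -0.145 0.012 j2 j3 j4 [ 0.18 -1.06 -0.28] err 0.0
35 -0.11 0.012 j2 j3 j4 [ 0.23 -0.99 -0.26] err 0.0
```

```bash
python3 -c "
from mv import *
show(-.185,.074,.075,'x',28);show(-.176,.074,.012,'x',28)"
```

```text
(-0.185, 0.074, 0.075, 'x', 28) turn [-0.3  3.7 -0.4] shift [-0.27 -0.39 -4.6 ]
(-0.176, 0.074, 0.012, 'x', 28) turn [-0.3  3.7 -0.4] shift [ 2.27 -0.37  1.23]
```

Emit:
{"fn": "carry_out", "kwargs": {"steps": [[[0, 0, 0], [0, 0, -1], 110], [[0, 0, 0], [0, 0, -2], 110], [[0, 0, 0], [0, 0, -3], 110], [[0, 0, 0], [0, 0, -4], 110], [[0, 0, 0], [0, 0, -4.6], 110], [[0, 0, 0], [0, 0, -4.6], 110], [[0, 0, 0], [0, 0, -4.6], 110], [[0, 0, 0], [0, 0, -4.6], 110]]}}

```text
clock: 10.35
tcp_pos: [0.4384, 0.2196, 0.0746]
orientation: [0.271, -0.175, 0.945, 0.049]
wrist_force: [-0.8, 0.6, -0.4]
finger_gap: 0.0491
grip_force: 0.0
```

```bash
python3 crate.py; python3 -c "
from mv import *
show(-.185,.074,.06,'x',28);show(-.176,.074,.012,'x',28)"
```

```text
t 10.35 stop xyz mm [-186.3   77.2   74.6] toolz [ 0.529 -0.007 -0.849] tooly [ 0.01   1.    -0.002] F [-0.55  0.85 -0.36] gap 0.04907215907990258 q [ 0.27 -0.06 -1.02  0.06  0.05 -0.08]
lid centre [-107.2   74.2] size [128.6  89.9] ang 89.59
(-0.185, 0.074, 0.06, 'x', 28) turn [-0.4  3.9 -0.4] shift [ 0.66 -0.32  1.3 ]
(-0.176, 0.074, 0.012, 'x', 28) turn [-0.4  3.9 -0.4] shift [ 2.43 -0.3   5.85]
```

Crate is undisturbed (moved 1 mm, 0.4°). Going down with a 28° lean.

Emit:
{"fn": "carry_out", "kwargs": {"steps": [[[-0.2, 2, -0.2], [0.3, -0.2, 0.6], 110], [[-0.4, 3.9, -0.4], [0.7, -0.3, 1.3], 110], [[-0.4, 3.9, -0.4], [1.1, -0.3, 2.4], 110], [[-0.4, 3.9, -0.4], [1.6, -0.3, 3.5], 110], [[-0.4, 3.9, -0.4], [2, -0.3, 4.6], 110], [[-0.4, 3.9, -0.4], [2.3, -0.3, 5.4], 110], [[-0.4, 3.9, -0.4], [2.4, -0.3, 5.8], 110], [[-0.4, 3.9, -0.4], [2.4, -0.3, 5.8], 110]]}}

```text
clock: 11.4
tcp_pos: [0.4493, 0.2204, 0.0127]
orientation: [0.238, -0.181, 0.953, 0.045]
wrist_force: [0.5, 0.8, 0.2]
finger_gap: 0.0486
grip_force: 0.0
```

```bash
python3 -c "
from mv import *
where(); show(-.163,.074,.012,'x',28);show(-.143,.074,.012,'x',30);show(-.123,.074,.012,'x',32)
im,d=env.read_camera('scene'); save('s3.png',cv2.resize(im[150:330,180:440],None,fx=3,fy=3,interpolation=cv2.INTER_CUBIC))"
```

```text
t 11.4 stop xyz mm [-175.8   74.    12.7] toolz [ 0.47   0.    -0.883] tooly [0. 1. 0.] F [0.8  0.59 0.22] gap 0.048586330509503145 q [ 0.26  0.12 -1.01 -0.04  0.05 -0.1 ]
(-0.163, 0.074, 0.012, 'x', 28) turn [ 0.  0. -0.] shift [-1.1   0.    0.67]
(-0.143, 0.074, 0.012, 'x', 30) turn [ 0. -2. -0.] shift [-2.86  0.    1.6 ]
(-0.123, 0.074, 0.012, 'x', 32) turn [ 0. -4. -0.] shift [-4.63  0.    2.54]
```

View pics/s3.png

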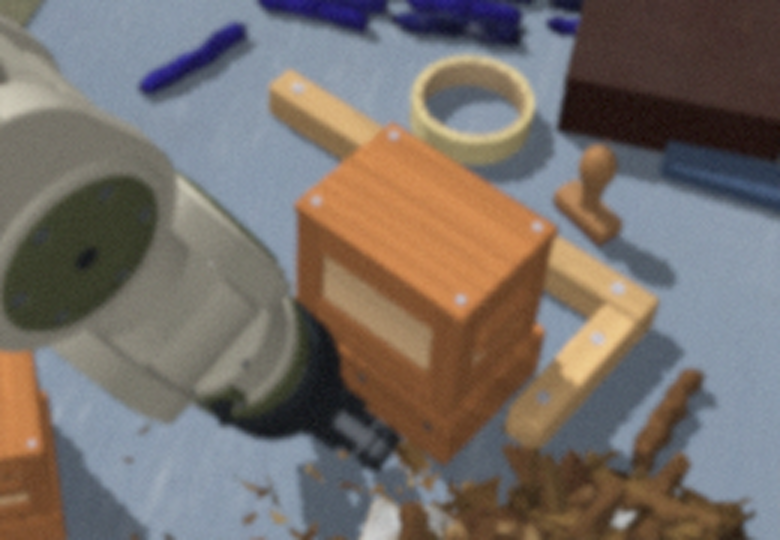

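The tips are at the plinth's foot near (375,455), with the gripper body clear of the case. Pushing +x.

Emit:
{"fn": "carry_out", "kwargs": {"steps": [[[0, 0, 0], [-0.5, 0, 0.3], 110], [[0, 0, 0], [-0.9, 0, 0.5], 110], [[0, 0, 0], [-1.2, 0, 0.7], 110], [[0, -0.4, 0], [-1.5, 0, 0.87], 110], [[0, -0.8, 0], [-1.8, 0, 1.03], 110], [[0, -1.2, 0], [-2.15, 0, 1.22], 110], [[0, -1.6, 0], [-2.5, 0, 1.41], 110], [[0, -2, 0], [-2.86, 0, 1.6], 110]]}}

```text
clock: 12.45
tcp_pos: [0.4758, 0.2313, 0.0102]
orientation: [0.251, -0.18, 0.95, 0.048]
wrist_force: [-10.7, -4.0, 6.9]
finger_gap: 0.0486
grip_force: 5.8
```

```bash
python3 crate.py; python3 -c "
from mv import *
show(-.123,.074,.012,'x',32);show(-.113,.074,.012,'x',32)"
```

```text
t 12.45 stop xyz mm [-147.1   74.4   10.2] toolz [ 0.495  0.    -0.869] tooly [0.    1.    0.001] F [-11.45   0.16   6.86] gap 0.048574568211342824 q [ 0.27  0.17 -0.98 -0.1   0.05 -0.09]
lid centre [-91.   74.5] size [128.6  90.1] ang 89.96
(-0.123, 0.074, 0.012, 'x', 32) turn [ 0.  -2.3 -0. ] shift [-2.11 -0.03  1.02]
(-0.113, 0.074, 0.012, 'x', 32) turn [ 0.  -2.3 -0. ] shift [-2.97 -0.03  1.51]
```

Emit:
{"fn": "carry_out", "kwargs": {"steps": [[[0, 0, 0], [-0.4, 0, 0.05], 110], [[0, 0, 0], [-0.8, 0, 0.25], 110], [[0, 0, 0], [-1.2, 0, 0.47], 110], [[0, 0, 0], [-1.6, 0, 0.7], 110], [[0, 0, 0], [-2, 0, 0.92], 110], [[0, 0, 0], [-2.4, 0, 1.15], 110], [[0, 0, 0], [-2.7, 0, 1.32], 110], [[0, 0, 0], [-2.95, 0, 1.46], 110]]}}

```text
clock: 13.5
tcp_pos: [0.5106, 0.2445, 0.0146]
orientation: [0.255, -0.18, 0.949, 0.048]
wrist_force: [-4.8, -2.8, -0.9]
finger_gap: 0.0488
grip_force: 2.4
```

```bash
python3 crate.py
```

```text
t 13.5 stop xyz mm [-110.    74.    14.6] toolz [ 0.501  0.    -0.866] tooly [0. 1. 0.] F [-5.53 -0.81 -0.87] gap 0.048847816649359575 q [ 0.28  0.21 -0.91 -0.07  0.05 -0.08]
lid centre [-47.2  74.2] size [128.4  91.8] ang 89.9
```

The lid moved 6 mm more than the tool did, so I'll check for tipping and look at a picture.

```bash
cat > tilt.py <<'E'
from mv import *
im,d=env.read_camera('top'); C=cal('top'); P=cloud(d,C)-O; X,Y,Z=P@ex,P@ey,P[...,2]
m=(Z>.135)&(Z<.17)&(Y>.03)&(Y<.12)&(X>-.085)&(X<-.012)
A=np.c_[X[m],Y[m],np.ones(m.sum())]; k=np.linalg.lstsq(A,Z[m],rcond=None)[0]; print('lid slopes deg',np.rad2deg(k[:2]).round(2),'z',Z[m].mean(),m.sum())
im,d=env.read_camera('scene'); save('s4.png',cv2.resize(im[150:330,180:440],None,fx=3,fy=3,interpolation=cv2.INTER_CUBIC))
E
python3 tilt.py
```

```text
lid slopes deg [-2.93  0.15] z 0.15135515517772244 1665
```

View pics/s4.png

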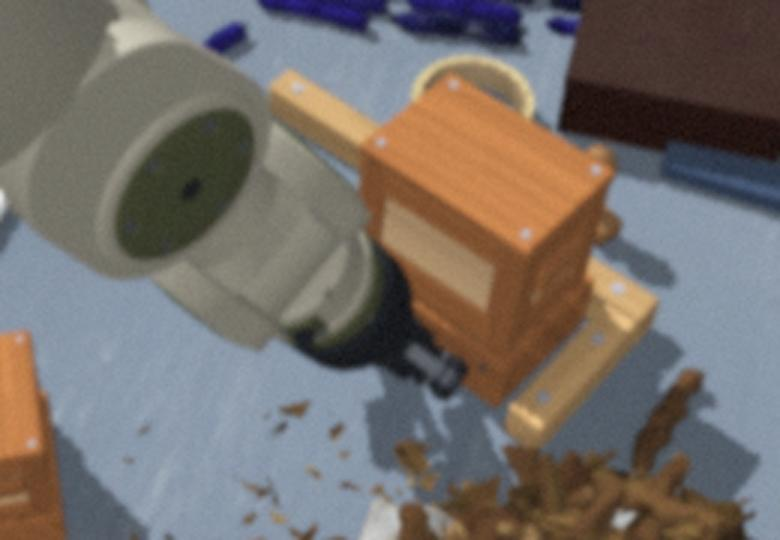

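The crate is tilted forward about 3° because the tips rose and carried its rear edge up. It has not gone over. I'll back off so it settles, then push lower and level.

Emit:
{"fn": "carry_out", "kwargs": {"steps": [[[0, 0, 0], [0.15, 0, -0.05], 110], [[0, 0, 0], [0.3, 0, -0.08], 110], [[0, 0, 0], [0.6, 0, -0.25], 110], [[0, 0, 0], [0.9, 0, -0.4], 110], [[0, 0, 0], [1.2, 0, -0.55], 110], [[0, 0, 0], [1.5, 0, -0.7], 110], [[0, 0, 0], [1.6, 0, -0.75], 110], [[0, 0, 0], [1.6, 0, -0.75], 110]]}}

```text
clock: 14.65
tcp_pos: [0.494, 0.238, 0.013]
orientation: [0.255, -0.18, 0.949, 0.048]
wrist_force: [0.2, 0.1, 0.9]
finger_gap: 0.0485
grip_force: 0.0
```

```bash
python3 crate.py; python3 tilt.py; python3 -c "
from mv import *
show(-.122,.07,.008,'x',31);show(-.112,.07,.008,'x',31)"
```

```text
t 14.65 stop xyz mm [-127.8   74.    13. ] toolz [ 0.501  0.    -0.866] tooly [0. 1. 0.] F [0.22 0.   0.94] gap 0.048528697767771835 q [ 0.27  0.19 -0.95 -0.09  0.05 -0.09]
lid centre [-53.7  74.4] size [128.  92.] ang 89.89
lid slopes deg [0.23 0.14] z 0.14938857593593793 1664
(-0.122, 0.07, 0.008, 'x', 31) turn [ 0.  -0.9 -0. ] shift [-0.22 -0.4   0.72]
(-0.112, 0.07, 0.008, 'x', 31) turn [ 0.  -0.9 -0. ] shift [-1.09 -0.4   1.22]
```

Emit:
{"fn": "carry_out", "kwargs": {"steps": [[[0, 0, 0], [0.1, -0.2, 0.35], 110], [[0, 0, 0], [0, -0.4, 0.55], 110], [[0, 0, 0], [-0.4, -0.4, 0.8], 110], [[0, 0, 0], [-0.8, -0.4, 1.03], 110], [[0, 0, 0], [-1.1, -0.4, 1.2], 110], [[0, 0, 0], [-1.3, -0.4, 1.32], 110], [[0, 0, 0], [-1.5, -0.4, 1.43], 110], [[0, 0, 0], [-1.6, -0.4, 1.49], 110]]}}

```text
clock: 15.8
tcp_pos: [0.5116, 0.2409, 0.0062]
orientation: [0.252, -0.18, 0.95, 0.048]
wrist_force: [-12.8, -6.7, 11.8]
finger_gap: 0.0486
grip_force: 7.7
```

```bash
python3 crate.py; python3 tilt.py
```

```text
t 15.8 stop xyz mm [-110.4   70.2    6.2] toolz [ 0.495 -0.    -0.869] tooly [0. 1. 0.] F [-14.38  -1.55  11.84] gap 0.04861677232753132 q [ 0.27  0.23 -0.91 -0.08  0.05 -0.09]
lid centre [-53.7  74.4] size [128.   91.9] ang 89.92
lid slopes deg [ 0.06 -0.07] z 0.14946686541791768 1666
```

Emit:
{"fn": "carry_out", "kwargs": {"steps": [[[0, 0, 0], [0.35, 0, -0.2], 110], [[0, 0, 0], [0.6, 0, -0.35], 110], [[0, 0, 0], [0.3, 0, -0.87], 110], [[0, 0, 0], [0.3, 0, -0.87], 110], [[0, 0, 0], [-0.1, 0, -0.64], 110], [[0, 0, 0], [-0.4, 0, -0.46], 110], [[0, 0, 0], [-0.6, 0, -0.35], 110], [[0, 0, 0], [-0.7, 0, -0.29], 110]]}}

```text
clock: 16.95
tcp_pos: [0.5153, 0.2425, 0.0117]
orientation: [0.251, -0.18, 0.95, 0.048]
wrist_force: [-15.5, -6.4, 10.6]
finger_gap: 0.0483
grip_force: 8.7
```

```bash
python3 crate.py; python3 tilt.py
```

```text
t 16.95 stop xyz mm [-106.3   70.3   11.7] toolz [ 0.494  0.    -0.869] tooly [0. 1. 0.] F [-16.8   -0.25  10.59] gap 0.048267738146622004 q [ 0.27  0.22 -0.89 -0.06  0.05 -0.09]
lid centre [-49.6  74.6] size [128.3  91.9] ang 89.98
lid slopes deg [-0.23 -0.08] z 0.1495617532561733 1658
```

Emit:
{"fn": "carry_out", "kwargs": {"steps": [[[0, 0, 0], [-0.07, 0, 0.03], 110], [[0, 0, 0], [-0.14, 0, 0.06], 110], [[0, 0, 0], [-0.2, 0, 0.08], 110], [[0, 0, 0], [-0.26, 0, 0.1], 110], [[0, 0, 0], [-0.26, 0, 0.1], 110], [[0, 0, 0], [-0.26, 0, 0.1], 110], [[0, 0, 0], [-0.26, 0, 0.1], 110], [[0, 0, 0], [-0.26, 0, 0.1], 110]]}}

```text
clock: 18.1
tcp_pos: [0.5154, 0.2426, 0.0108]
orientation: [0.249, -0.18, 0.95, 0.047]
wrist_force: [-20.5, -9.4, 15.9]
finger_gap: 0.0488
grip_force: 11.5
```

```bash
python3 crate.py; python3 tilt.py
```

```text
t 18.1 stop xyz mm [-106.2   70.4   10.8] toolz [ 0.49   0.    -0.871] tooly [0.001 1.    0.   ] F [-22.54  -1.26  15.89] gap 0.04884403752156037 q [ 0.27  0.23 -0.89 -0.06  0.05 -0.09]
lid centre [-49.5  74.6] size [ 92.  128.2] ang 0.09
lid slopes deg [-0.06 -0.1 ] z 0.14944417210989056 1666
```

Firm contact with the long batten: the force rises and the crate does not move. I'll retreat and go round for the end push.

Emit:
{"fn": "carry_out", "kwargs": {"steps": [[[0, 0, 0], [0.4, 0, -0.23], 110], [[0, 0, 0], [0.9, 0, -0.52], 110], [[0, 0, 0], [1.8, 0, -1.04], 110], [[0, 0, 0], [2.6, 0, -2], 110], [[0, 0, 0], [2.3, 0, -5], 110], [[0, 0, 0], [0.5, 0, -9.5], 110], [[0, 0, 0], [-1.5, 0, -14.5], 110], [[0, 0, 0], [-3.2, 0, -19], 110]]}}

```text
clock: 19.25
tcp_pos: [0.4586, 0.2198, 0.1976]
orientation: [0.256, -0.18, 0.949, 0.049]
wrist_force: [0.8, -0.3, -0.5]
finger_gap: 0.0486
grip_force: 0.0
```

```bash
python3 -c "
from mv import *
where(); show(-.15,.23,.22,'y',38); show(-.058,.22,.2,'y',38)"
```

```text
t 19.25 stop xyz mm [-167.4   70.   197.6] toolz [ 0.502 -0.    -0.865] tooly [ 0.  1. -0.] F [ 0.65 -0.63 -0.45] gap 0.04856235703603605 q [ 0.25 -0.2  -0.74  0.51  0.06 -0.11]
(-0.15, 0.23, 0.22, 'y', 38) turn [50.5 -6.2 74.6] shift [-2.63 16.   -1.07]
(-0.058, 0.22, 0.2, 'y', 38) turn [50.5 -6.2 74.6] shift [-9.58 15.    5.28]
```

Emit:
{"fn": "carry_out", "kwargs": {"steps": [[[5.6, -0.7, 8.2], [-0.3, 2.3, -0.8], 110], [[11.2, -1.4, 16.4], [-0.6, 4.6, -1.3], 110], [[16.8, -2.1, 24.8], [-0.9, 6.9, -1.3], 110], [[22.4, -2.8, 33], [-1.2, 9.2, -1.2], 110], [[28, -3.4, 41.4], [-1.6, 11.5, -1.1], 110], [[33.6, -4.1, 49.6], [-2, 13.6, -1.1], 110], [[39.3, -4.8, 58], [-2.3, 15, -1.1], 110], [[44.9, -5.5, 66.3], [-2.6, 16, -1.1], 110]]}}

```text
clock: 20.25
tcp_pos: [0.4158, 0.376, 0.218]
orientation: [0.276, 0.463, 0.826, -0.162]
wrist_force: [0.5, 0.2, 0.0]
finger_gap: 0.0485
grip_force: 0.0
```

```bash
python3 -c "
from mv import *
where(); show(-.058,.23,.19,'y',38); show(-.058,.18,.013,'y',38)"
```

```text
t 20.25 stop xyz mm [-149.9  231.   218. ] toolz [ 0.093 -0.599 -0.795] tooly [ 0.986  0.169 -0.012] F [0.51 0.05 0.  ] gap 0.048543707602358696 q [ 0.9   0.51  0.15  1.47 -0.6   2.  ]
(-0.058, 0.23, 0.19, 'y', 38) turn [ 5.4 -0.6  8.1] shift [0.32 9.08 3.14]
(-0.058, 0.18, 0.013, 'y', 38) turn [ 5.4 -0.6  8.1] shift [ 7.13  8.44 20.21]
```

Emit:
{"fn": "carry_out", "kwargs": {"steps": [[[2.7, -0.3, 4], [0.1, 4.5, 1.6], 110], [[5.4, -0.6, 8.1], [0.3, 8.8, 3.1], 110], [[5.4, -0.6, 8.1], [1.8, 8.8, 7], 110], [[5.4, -0.6, 8.1], [3.5, 8.7, 10.5], 110], [[5.4, -0.6, 8.1], [5, 8.6, 14], 110], [[5.4, -0.6, 8.1], [6.4, 8.5, 17.3], 110], [[5.4, -0.6, 8.1], [7.3, 8.5, 19.3], 110], [[5.4, -0.6, 8.1], [7.5, 8.5, 19.9], 110]]}}

```text
clock: 21.25
tcp_pos: [0.5177, 0.365, 0.0115]
orientation: [0.268, 0.53, 0.783, -0.184]
wrist_force: [-0.5, 0.6, 0.7]
finger_gap: 0.0488
grip_force: 0.0
```

```bash
python3 crate.py; python3 -c "
from mv import *
show(-.058,.150,.013,'y',38); show(-.058,.14,.013,'y',38)
im,d=env.read_camera('scene'); save('s5.png',cv2.resize(im[100:340,180:440],None,fx=2.4,fy=2.4,interpolation=cv2.INTER_CUBIC))"
```

```text
t 21.25 stop xyz mm [-59.1 183.4  11.5] toolz [-0.001 -0.615 -0.788] tooly [ 1.     0.004 -0.004] F [-0.21  0.7   0.74] gap 0.04879151047725693 q [ 0.76  0.82  0.16  1.2  -0.61  2.04]
lid centre [-49.5  74.6] size [ 91.9 128.2] ang 0.09
(-0.058, 0.15, 0.013, 'y', 38) turn [-0.  -0.   0.3] shift [-2.72  0.06  1.96]
(-0.058, 0.14, 0.013, 'y', 38) turn [-0.  -0.   0.3] shift [-3.51  0.06  2.58]
```

View pics/s5.png

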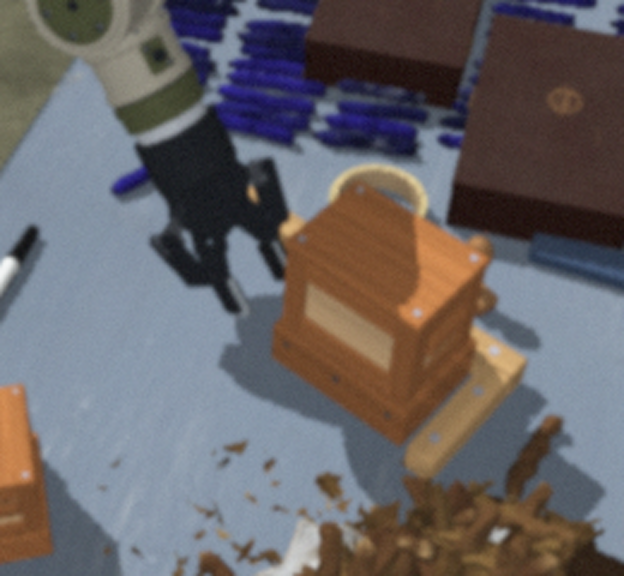

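The tips are behind the +y end near (240,300), clear of the batten. Pushing to the short batten.

Emit:
{"fn": "carry_out", "kwargs": {"steps": [[[0, 0, 0], [-0.9, 0.4, 0.68], 110], [[0, 0, 0], [-1.8, 0.4, 1.36], 110], [[0, 0, 0], [-2.4, 0.4, 1.8], 110], [[0, 0, 0], [-2.7, 0.4, 2.0], 110], [[0, 0, 0], [-2.95, 0.4, 2.17], 110], [[0, 0, 0], [-3.2, 0.4, 2.35], 110], [[0, 0, 0], [-3.4, 0.4, 2.5], 110], [[0, 0, 0], [-3.6, 0.4, 2.65], 110]]}}

```text
clock: 22.35
tcp_pos: [0.5379, 0.3287, 0.014]
orientation: [0.268, 0.53, 0.784, -0.181]
wrist_force: [-6.0, 8.4, 3.4]
finger_gap: 0.0483
grip_force: 4.9
```

```bash
python3 crate.py; python3 tilt.py
```

```text
t 22.35 stop xyz mm [-53.7 142.2  14. ] toolz [ 0.003 -0.612 -0.791] tooly [ 1.     0.006 -0.001] F [-2.48  9.96  3.42] gap 0.048282413875194406 q [ 0.7   0.77  0.09  1.12 -0.62  1.96]
lid centre [-49.1  69. ] size [ 91.9 128.3] ang 0.19
lid slopes deg [-0.02  0.01] z 0.14947914420044517 1666
```

Sliding well. Now a few mm more until it is firm.

Emit:
{"fn": "carry_out", "kwargs": {"steps": [[[0, 0, 0], [-0.1, 0, 0.08], 110], [[0, 0, 0], [-0.2, 0, 0.15], 110], [[0, 0, 0], [-0.3, 0, 0.23], 110], [[0, 0, 0], [-0.4, 0, 0.31], 110], [[0, 0, 0], [-0.45, 0, 0.35], 110], [[0, 0, 0], [-0.45, 0, 0.35], 110], [[0, 0, 0], [-0.45, 0, 0.35], 110], [[0, 0, 0], [-0.45, 0, 0.35], 110]]}}

```text
clock: 23.5
tcp_pos: [0.5394, 0.3253, 0.014]
orientation: [0.267, 0.53, 0.785, -0.18]
wrist_force: [-9.9, 14.3, 4.7]
finger_gap: 0.0488
grip_force: 8.1
```

```bash
python3 crate.py; python3 tilt.py
```

```text
t 23.5 stop xyz mm [-53.6 138.5  14. ] toolz [ 0.004 -0.609 -0.793] tooly [ 1.     0.007 -0.   ] F [-4.01 16.9   4.72] gap 0.04876097709111021 q [ 0.69  0.77  0.08  1.11 -0.62  1.95]
lid centre [-49.1  65.4] size [ 91.9 128.3] ang 0.19
lid slopes deg [-0.07  0.07] z 0.14944134496976272 1665
```

Emit:
{"fn": "carry_out", "kwargs": {"steps": [[[0, 0, 0], [-0.1, 0, 0.08], 110], [[0, 0, 0], [-0.2, 0, 0.15], 110], [[0, 0, 0], [-0.25, 0, 0.2], 110], [[0, 0, 0], [-0.25, 0, 0.2], 110], [[0, 0, 0], [-0.25, 0, 0.2], 110], [[0, 0, 0], [-0.25, 0, 0.2], 110], [[0, 0, 0], [-0.25, 0, 0.2], 110], [[0, 0, 0], [-0.25, 0, 0.2], 110]]}}

```text
clock: 24.65
tcp_pos: [0.5395, 0.3251, 0.014]
orientation: [0.265, 0.53, 0.786, -0.178]
wrist_force: [-15.5, 23.1, 6.8]
finger_gap: 0.0486
grip_force: 13.7
```

```bash
python3 crate.py; python3 -c "
from mv import *
im,d=env.read_camera('top'); C=cal('top'); v=cv2.resize(im[130:260,270:400],None,fx=4.5,fy=4.5,interpolation=cv2.INTER_CUBIC); save('t5.png',v)"
```

```text
t 24.65 stop xyz mm [-53.6 138.4  14. ] toolz [ 0.006 -0.606 -0.796] tooly [1.    0.009 0.001] F [-5.95 27.19  6.82] gap 0.04860843246039764 q [ 0.69  0.76  0.07  1.1  -0.62  1.95]
lid centre [-49.1  65.4] size [ 91.9 128.3] ang 0.19
```

View pics/t5.png

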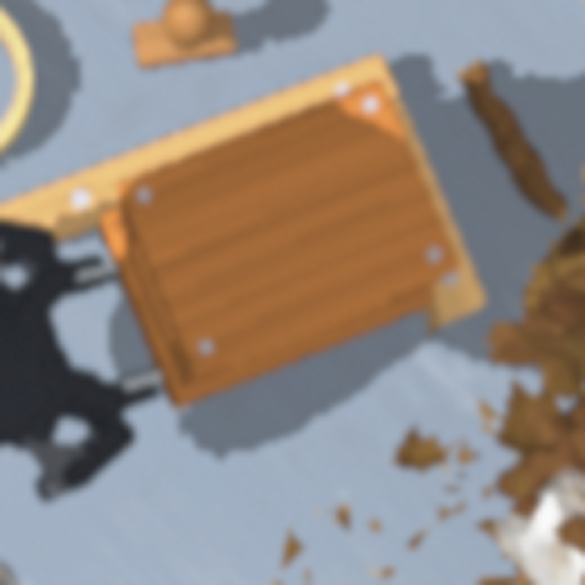

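Firm against the short batten at 27 N, with no further motion and the lid parallel to both battens. The end face at (110,240) has the finger tips on the plinth only. Retreating level.

Emit:
{"fn": "carry_out", "kwargs": {"steps": [[[0, 0, 0], [0.4, 0, -0.31], 110], [[0, 0, 0], [0.9, 0, -0.7], 110], [[0, 0, 0], [1.6, 0, -1.25], 110], [[0, 0, 0], [2.6, 0, -2.05], 110], [[0, 0, 0], [4, 0, -3.3], 110], [[0, 0, 0], [4.2, 0, -6], 110], [[0, 0, 0], [2, 0, -9.5], 110], [[0, 0, 0], [-1, 0, -13.5], 110]]}}

```text
clock: 25.75
tcp_pos: [0.5136, 0.3881, 0.1264]
orientation: [0.269, 0.53, 0.783, -0.184]
wrist_force: [-0.2, -0.5, 0.2]
finger_gap: 0.0484
grip_force: 0.0
```

```bash
python3 crate.py; python3 tilt.py; python3 -c "
from mv import *
im,d=env.read_camera('top'); save('t6.png',im)
im2,_=env.read_camera('scene'); save('f.png',np.hstack([cv2.resize(im[100:280,180:410],(400,313)),cv2.resize(im2[130:310,210:440],(400,313))]))"
```

```text
t 25.75 stop xyz mm [-54.5 206.4 126.4] toolz [ 0.    -0.616 -0.788] tooly [ 1.     0.005 -0.004] F [-0.32 -0.37  0.17] gap 0.048368562460470714 q [ 0.79  0.76  0.34  1.46 -0.6   2.07]
lid centre [-49.1  65.4] size [ 91.9 128.3] ang 0.19
lid slopes deg [-0.13  0.05] z 0.14945670876925682 1662
```

View pics/f.png

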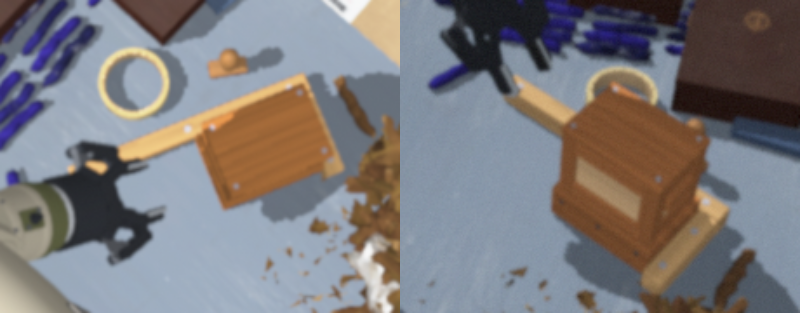

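The final view shows the crate upright in the corner and the bystanders in place, with the gripper clear of everything. Handing in.

```bash
python3 -c "
from workcell import env
print(env.hand_in())"
```

```text
the job is handed in; nothing more can be done
None
```

I pushed the crate into the corner stop and handed the job in: it stands upright against both battens, and the other things looked undisturbed. It tilted about 3° partway through the +x push and settled upright when I backed off.

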